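# Hook a toy-car body out from under the drying rack with a push stick

### The job

The red toy-car body has slipped under the low drying rack. Feel for it there with the yellow push stick, hook it and draw it out through the rack's open front until it lies flat on the open bench well clear of the rack, then let go of the stick, lying flat on the bench in front of the rack and clear of it too. Go gently: the rack must not shift by as much as a centimetre, and the two painted bodies drying on it, the finished car, the glue bottle and the spring clamp must be left undisturbed.

Things in the scene. Friction and masses are not known exactly. Their poses are not given: they have to be found in the camera images.
- rack: low slatted drying rack, 0.9 kg, loose on the bench: 296 mm wide (its y), 180 deep (x), 58 high; origin at its footprint's centre, at bench level. Open front at x = -90; back rail's inner face at x = +78. Plywood cheeks (18 thick, full depth) with inner faces at y = -130 and +130. 46 mm free height under five slats (12 thick, 24 wide, along y, 12 apart). A push of 5 N or more can shift it
- rack_mouth (a point): middle of the rack's open front, at bench level (rack x = -90 mm); opening 260 mm wide, 46 mm high. Under the rack the strip from rack y = -130 to -40 mm is always empty at the start, so a probe can go in there
- red_body: red wooden toy-car body without wheels, flat on the bench under the rack: 80 mm long (its x), 42 wide (y), 17 high, with a cab (42 long) 30 high; about 0.11 kg, slides freely. Origin at the centre of its underside. It lies at any angle, within rack y = -40 to +130 and rack x = -90 to +36 mm, so the last 40 mm before the back rail are empty
- stick: yellow plastic hooked push stick flat on the bench in front of the rack: shaft 220 mm long (its x), 26 wide (y), 14 thick, 0.07 kg. At its +x end a heel (x = 96 to 110, as thick as the shaft) projects to y = +59, 46 past the shaft's side: a hook. Origin at the middle of the shaft's underside. At first it points roughly to the rack; pointing into it, its heel is on the rack's +y side
- stick_grip (a point): place to hold the stick: middle of the shaft's thickness, 35 mm from the end without heel (stick x = -75 mm); grip across the 26 mm width. A hard sideways push at the heel end can twist the stick in the grip
- stick_heel (a point): middle of the heel's inner (hooking) face, at stick x = 96, y = 36, z = 7 mm; 171 mm ahead of stick_grip along the shaft
- blue_body: blue painted car body of the same size drying on the rack's slats; leave it alone. Origin at the centre of its underside
- green_body: green painted car body of the same size drying on the rack's slats; leave it alone. Origin at the centre of its underside
- finished_car: finished wooden car with four wheels, 80 x 72 mm, 42 mm high, standing on the bench; leave it alone. Origin at the centre of its underside
- glue: white glue bottle with red cap, 56 mm across, 150 mm high, standing on the bench; leave it alone. Origin at the centre of its underside
- clamp: black and green spring clamp, about 155 x 75 mm, 24 mm high, lying on the bench; leave it alone. Origin at its pivot, at bench level
Things that resemble listed ones, but are neither listed nor needed, are in the scene too. Of the things shaped like the stick, the yellow one is meant.

How it is judged:
On the way, in this order (a step that is already met when the one before it is completed fails the run):
1. the stick's heel is brought in under the rack's slats (x of stick_heel in the frame of rack above -0.06 m and y of stick_heel in the frame of rack between -0.13 and 0.13 m and height (world z) of stick_heel below 0.046 m), for 0.1 s.
2. the red body is out, its origin at least 50 mm in front of the rack's front edge (x of red_body in the frame of rack below -0.14 m), for 0.2 s.
At the end, for the whole second after the job is handed in: red body at rest flat on the bench, its origin 50 to 360 mm in front of the front edge of the rack (all of it clear); stick released, at rest flat on the bench in front of the rack, the inner face of its heel at least 14 mm and its grip point at least 10 mm in front of that edge (x of red_body in the frame of rack between -0.45 and -0.14 m and height (world z) of red_body between -0.006 and 0.006 m and angle between each of red_body, stick's own z axis and vertical below 0.1 rad and linear speed of each of red_body, stick below 0.02 m/s and height (world z) of stick between -0.006 and 0.006 m and x of stick_heel in the frame of rack below -0.104 m and x of stick_grip in the frame of rack below -0.1 m); the robot touches nothing.
It fails at once if the rack is shifted by more than 10 mm (distance of rack from where it was at the start of the episode above 0.01 m).
It fails at once if a body drying on the rack is moved by more than 15 mm (distance of any of blue_body, green_body from where it was at the start of the episode above 0.015 m).
It fails at once if the finished car, the glue bottle or the clamp is moved by more than 20 mm (distance of any of finished_car, glue, clamp from where it was at the start of the episode above 0.02 m).
It also fails if it takes over 72 s, if anything falls off the work surface, if the arm or the gripper's body presses on something with over 40 N, if the wrist force passes 120 N, or if a joint passes its speed limit or range.

### The arm

A 7-joint arm with a two-finger parallel gripper is mounted at the origin on the work surface. World frame = base frame: x ahead of the robot, y to its left, z up, the work surface at z = 0. Lengths are in m, angles in rad, forces in N, time in s.
With the tool pointing down it reaches from about 0.425 to 0.875 m from the base axis. Payload 4.7 kg.
Tool frame: the origin (TCP) lies midway between the tips of the shut fingers; the grasp point (between the pads) lies 19 mm behind it (ctrl.grip_point_offset is the distance from the TCP to the grasp point, in m); z points along the fingers, y is the line along which they close (so a half turn about z gives the same grasp; the last joint's range is limited). The gripper opens to 87 mm and grips with 3 to 60 N. Pads are 19 mm wide; open, the fingers measure 117 mm over their backs; the gripper's body (75 mm by 190 mm) begins 51 mm behind the grasp point.
Start: joints at [-1.184, 0.321, -0.07, 1.45, 0.023, 1.371, -0.057], TCP at [0.237, 0.605, 0.223] pointing down, gripper open.
Joint ranges: [-2.86, 2.86], [-0.3, 2.09], [-1.38, 1.24], [0.06, 2.45], [-1.56, 4.7], [0.09, 2.05], [-2.69, 2.69]. Speed limits (rad/s): [2.57, 2.57, 3.14, 3.14, 3.14, 3.14, 3.14].

### API

Orientations are given as a rotation vector (axis times angle).
In Python, from bench import ctrl gives the robot as it stands. The module is installed in compiled form; this text tells all that it offers.
- The arm moves only by the shell command python3 -m handwheel 'ROWS' [OPENING] [FORCE]. ROWS is JSON, a list of rows, each an object of numbers: "x", "y", "z": the shift along the tool's x, y, z in m; "wx", "wy", "wz": the turn, a rotation vector about the tool's x, y, z in degrees. A call has 1 to 10 rows; each row is the pose to reach, as a shift and turn from the pose commanded when the call began, along the tool's axes at that moment; what a row does not reach only later rows make up. A row lasts 1/12 s, in which the tool goes at most 41.7 mm and 7.16 degrees, less where a joint would pass 70% of its speed; a pose out of reach is approached as far as the arm can. A call with a gripper value outside its range is refused whole. OPENING is the finger opening in m, from 0 to 0.087, set as the call begins (- or left out, the last holds). The fingers move at their own pace and stop on an object; FORCE is the grip in N (left out, the last holds). Time passes only in rows, so rows that repeat a pose let the fingers close. It gives the time, the measured TCP pose, the force, the opening and the grip force at its end, in the units of the state.
- ctrl.get_state(): the state, without advancing time (a new reading comes with each control period).
- ctrl.get_image(name): name is "scene" or "top" or "wrist"; returns a dict with "image" (400x640x3 uint8, red, green, blue), "K" (3x3 intrinsics, pixels), "world_to_cam" (4x4, takes a point from world to camera coordinates); the wrist camera has in their place "hand_eye" (4x4, takes a point from camera to tool coordinates, whose origin is the TCP and whose axes are the flange's). Camera axes: x right, y down, z forward; pixel columns grow to the right and rows downward; lengths in m; the calibration is good to about 2 mm. The wrist camera is an equidistant fisheye: a pixel r from the principal point sees the ray r / f radians off the axis. A picture is of the moment at which its call begins: read the wrist's pose just before it. There is no depth.
- ctrl.close_job(): hands the job in; it is judged then, once.
The state is a dict: "time": time; "joint_positions": joint angles; "qd": joint speeds; "joint_torque": joint torques, N m; "position": TCP position; "tool_rot": TCP orientation; "ft_force": force on the tool from outside, world axes, zero at the start; "torque": the same for the moment, N m; "grip_width": opening from 0.0 (shut) to 1.0 (fully open); "grip_force": force on a finger pad.
Only numpy, scipy, OpenCV 4.12 (cv2) and the standard library are available. Lean on these libraries where they do the work, as an engineer would, in place of code of your own. Each camera call takes 0.05 s, during which the arm holds its last target. There are 200 camera calls.

## Working session

There is one attempt and no reset: what is moved stays moved. The work goes in short steps, Python scripts to look and compute and a shell command to move; the robot and the scene stay as the last step left them, time stands still between calls to the robot, and variables do not carry over. Pictures are saved under pics/ and viewed, at most 10 in all, crops included, and the job is handed in when it is done.

```bash
mkdir -p pics; cat > h.py <<'E'
import numpy as np, cv2
from bench import ctrl
def snap(name,fn):
    s=ctrl.get_state(); d=ctrl.get_image(name)
    cv2.imwrite('pics/'+fn+'.png',cv2.cvtColor(d['image'],cv2.COLOR_RGB2BGR))
    np.savez('pics/'+fn+'.npz',pos=s['position'],rot=s['tool_rot'],**{k:v for k,v in d.items() if k!='image'})
    return d
def ray(fn,u,v):
    d=np.load('pics/'+fn+'.npz');K=d['K']
    a=np.array([(u-K[0,2])/K[0,0],(v-K[1,2])/K[1,1],1.])
    if 'world_to_cam' in d:
        T=np.linalg.inv(d['world_to_cam'])
    else:
        r=np.hypot(a[0],a[1]); a=np.array([a[0]/r*np.sin(r),a[1]/r*np.sin(r),np.cos(r)]) if r>0 else a
        W=np.eye(4);W[:3,:3]=cv2.Rodrigues(d['rot'])[0];W[:3,3]=d['pos'];T=W@d['hand_eye']
    r=T[:3,:3]@a; return T[:3,3],r/np.linalg.norm(r)
def onz(fn,u,v,z):
    o,r=ray(fn,u,v); return o+r*(z-o[2])/r[2]
def tri(*obs):
    A=0;b=0
    for fn,u,v in obs:
        o,r=ray(fn,u,v);P=np.eye(3)-np.outer(r,r);A=A+P;b=b+P@o
    return np.linalg.solve(A,b)
E
python3 - <<'E'
from h import *
for n in('scene','top'): snap(n,n+'0')
s=ctrl.get_state();print(s)
a=cv2.imread('pics/scene0.png');b=cv2.imread('pics/top0.png')
print(np.load('pics/top0.npz')['world_to_cam'],np.load('pics/scene0.npz')['world_to_cam'])
E
```

```text
{'time': 0.1, 'joint_positions': array([-1.18392145,  0.32177242, -0.07010912,  1.45154011,  0.02257912,
        1.37080244, -0.05691188]), 'qd': array([-0.00176401, -0.0010833 , -0.00088373, -0.00247965,  0.00106705,
        0.00083469,  0.00134194]), 'joint_torque': array([-5.30418401e-04, -4.92574525e+01, -4.05823085e-01, -3.13400674e+01,
       -6.41077221e-02,  3.94501886e-02,  7.14748512e-05]), 'position': array([0.23657522, 0.60489004, 0.22156225]), 'tool_rot': array([-5.82067351e-01, -3.08693591e+00,  2.69517811e-03]), 'ft_force': array([-0.01210459, -0.17907234, -0.73818096]), 'torque': array([-0.01202176, -0.01153629, -0.02689677]), 'grip_force': 0.0, 'grip_width': 1.0038057360721009}
[[ 0.00638814 -0.99995438 -0.00710194 -0.01764407]
 [-0.99841989 -0.0059815  -0.05587442  0.50633727]
 [ 0.05582939  0.00744766 -0.99841255  1.35253045]
 [ 0.          0.          0.          1.        ]] [[ 0.71151667  0.70260993 -0.00912799 -0.36637811]
 [ 0.50772788 -0.52305767 -0.6845605  -0.20602779]
 [-0.48575347  0.48244167 -0.7288989   1.35110867]
 [ 0.          0.          0.          1.        ]]
```

View pics/scene0.png

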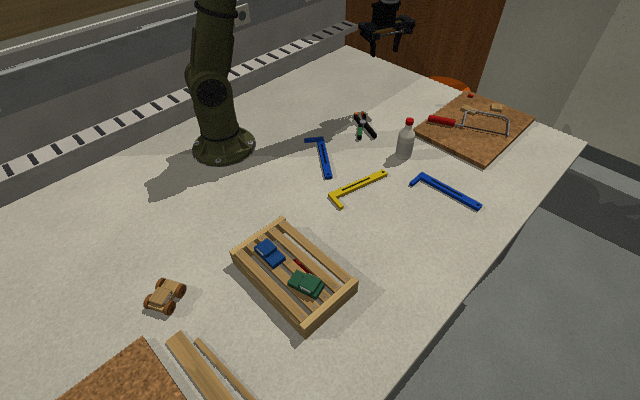

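View pics/top0.png

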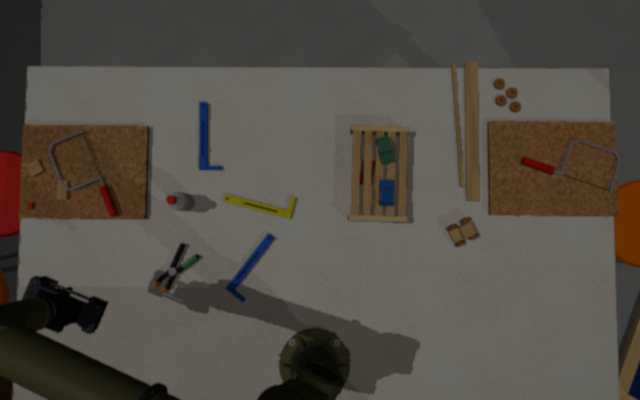

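The scene shows a yellow stick (top view shaft about (227,199)–(290,212), heel up at (293,200)) and two blue look-alikes at (205,135) and (250,268). The yellow one fits the description. The rack is at (380,173) with its open side probably at the left, and red shows through the slats near (367,172). I'll confirm all of this in an enlarged crop.

```bash
python3 - <<'E'
from h import *
b=cv2.imread('pics/top0.png');a=cv2.imread('pics/scene0.png')
c=cv2.resize(b[110:235,215:425],None,fx=3.8,fy=3.8,interpolation=cv2.INTER_CUBIC)
cv2.imwrite('pics/c1.png',np.clip(c*1.6,0,255).astype('uint8'))
c=cv2.resize(a[165:335,220:400],None,fx=3.5,fy=3.5,interpolation=cv2.INTER_CUBIC)
cv2.imwrite('pics/c2.png',c)
E
```

```text
(no output)
```

View pics/c1.png

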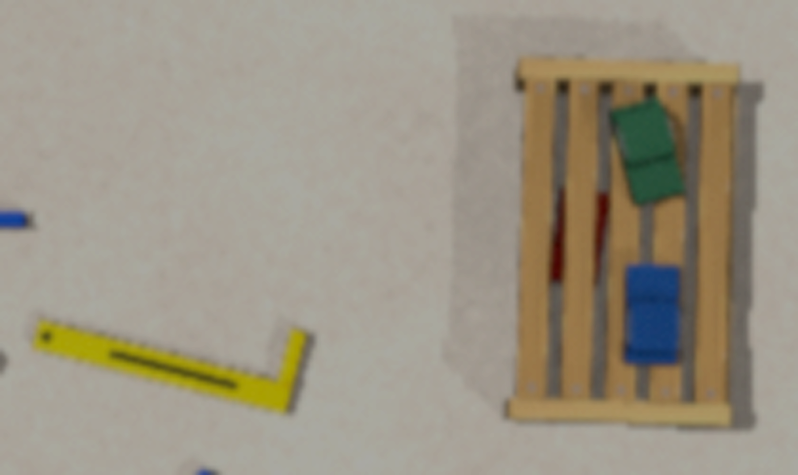

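View pics/c2.png

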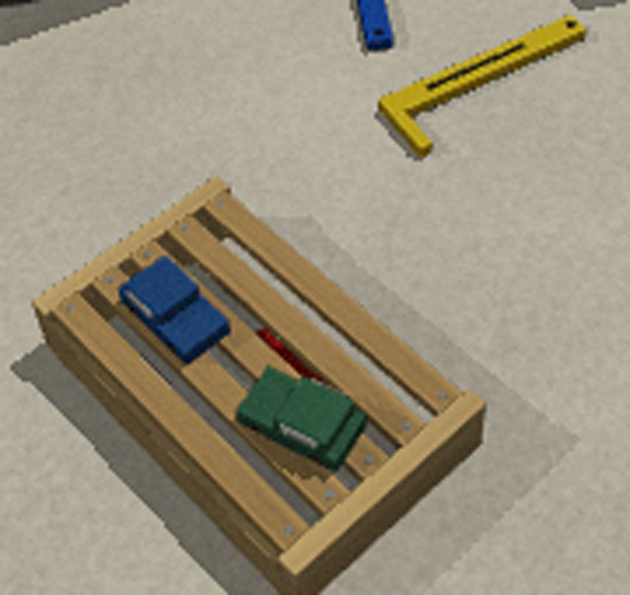

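Crop 1 confirms the yellow stick: tail at (40,333), heel corner (290,412) and heel tip (305,332), pointing into the rack. The rack's left side is open, and the back plank shows in the scene view on the far side. Red shows through gaps 1 and 2 at c1 (558,188–282) and (603,192–280), and in c2 at (260,330)–(330,385).

```bash
cat > fit.py <<'E'
from h import *
from scipy.optimize import least_squares
C1=lambda p:('top0',215+p[0]/3.8,110+p[1]/3.8)
C2=lambda p:('scene0',220+p[0]/3.5,165+p[1]/3.5)
def proj(fn,X):
    d=np.load('pics/'+fn+'.npz');q=d['K']@(d['world_to_cam']@np.append(X,1))[:3];return q[:2]/q[2]
def fit(M,obs,x0):
    def f(p):
        c,s=np.cos(p[3]),np.sin(p[3]);out=[]
        for k,(fn,u,v) in obs:
            m=M[k];X=[p[0]+c*m[0]-s*m[1],p[1]+s*m[0]+c*m[1],p[2]+m[2]]
            out+=list(proj(fn,X)-[u,v])
        return np.array(out)
    r=least_squares(f,x0,loss='soft_l1');return r.x,f(r.x).reshape(-1,2)
E
python3 - <<'E'
from fit import *
np.set_printoptions(precision=3,suppress=True)
M=dict(T1=(-.11,.013,.014),T2=(-.11,-.013,.014),H1=(.11,-.013,.014),H2=(.11,.059,.014),H3=(.096,.059,.014),H4=(.096,.013,.014))
o=[(k,C1(p)) for k,p in dict(T1=(47,319),T2=(35,346),H1=(290,412),H2=(312,336),H3=(298,328),H4=(276,378)).items()]
o+=[(k,C2(p)) for k,p in dict(T1=(586,30),T2=(571,16),H1=(380,101),H2=(416,151),H3=(432,147),H4=(413,110)).items()]
p,r=fit(M,o,[.5,.2,0,-1.7]);print('stick',p,'\n',r.T)
c,s=np.cos(p[3]),np.sin(p[3]);print('grip',p[0]-.075*c,p[1]-.075*s, 'tri tail',tri(C1((47,319)),C2((586,30))),tri(C1((290,412)),C2((380,101))))
R=dict(Fo=(-.09,.148,.058),Fi=(-.09,.13,.058),Bo=(.09,.148,.058),Bi=(.09,.13,.058),fo=(-.09,-.148,.058),fi=(-.09,-.13,.058),bo=(.09,-.148,.058),bi=(.09,-.13,.058))
o=[(k,C1(p)) for k,p in dict(Fo=(519,59),Bo=(740,66),Bi=(740,83),fi=(508,402),fo=(508,420),bo=(730,427)).items()]
o+=[(k,C2(p)) for k,p in dict(bo=(37,302),fo=(218,180),fi=(230,188),Fo=(485,407),Bo=(298,570),Bi=(280,558),Fi=(472,395)).items()]
q,r=fit(R,o,[.55,-.2,0,-1.57]);print('rack',q,'\n',r.T)
c,s=np.cos(q[3]),np.sin(q[3])
A=np.array([[c,s],[-s,c]])
for n,pt in [('g1a',(559,188)),('g1b',(559,282)),('g2a',(603,193)),('g2b',(601,280)),('g2b',(601,260))]:
    for z in(.017,.03):print(n,z,A@(onz(*C1(pt),z)[:2]-q[:2]))
for pt in [(260,330),(330,385)]:
    for z in(.017,.03):print(pt,z,A@(onz(*C2(pt),z)[:2]-q[:2]))
print('stick in rack',A@(p[:2]-q[:2]),p[3]-q[3])
a=cv2.imread('pics/top0.png')[150:190,352:385];b=cv2.imread('pics/scene0.png')[245:285,285:325]
x=np.hstack([cv2.resize(np.clip(i*k,0,255).astype('uint8'),(400,500),interpolation=cv2.INTER_CUBIC) for i,k in((a,2.),(b,1.3))])
cv2.imwrite('pics/c3.png',x)
E
```

```text
stick [ 0.493  0.18  -0.002 -1.824] 
 [[-1.346 -0.38  -0.695 -0.588 -1.157  0.862 -0.22  -0.681 -1.893  0.053
  -0.661 -3.21 ]
 [-0.983 -0.203  0.193 -1.726 -0.747  0.08   0.444 -0.01  -0.046  0.068
  -0.551  0.778]]
grip 0.5122130945039306 0.25300528381079546 tri tail [0.532 0.281 0.015] [0.456 0.078 0.014]
rack [ 0.595 -0.196 -0.006 -1.596] 
 [[-0.929 -1.153 -1.269 -0.516 -0.679 -0.448 -1.82  -0.477  0.144  0.097
  -1.144 -1.347 -1.575]
 [-0.692 -0.83   0.425 -1.638 -0.52  -0.522  0.598 -0.767  0.379 -0.506
   2.476  0.332 -1.641]]
g1a 0.017 [-0.049  0.046]
g1a 0.03 [-0.05   0.044]
g1b 0.017 [-0.046 -0.033]
g1b 0.03 [-0.048 -0.034]
g2a 0.017 [-0.012  0.043]
g2a 0.03 [-0.013  0.041]
g2b 0.017 [-0.012 -0.03 ]
g2b 0.03 [-0.013 -0.031]
g2b 0.017 [-0.012 -0.013]
g2b 0.03 [-0.013 -0.015]
(260, 330) 0.017 [-0.032 -0.03 ]
(260, 330) 0.03 [-0.027 -0.023]
(330, 385) 0.017 [-0.037  0.043]
(330, 385) 0.03 [-0.032  0.05 ]
stick in rack [-0.374 -0.111] -0.2281068281547276
```

View pics/c3.png

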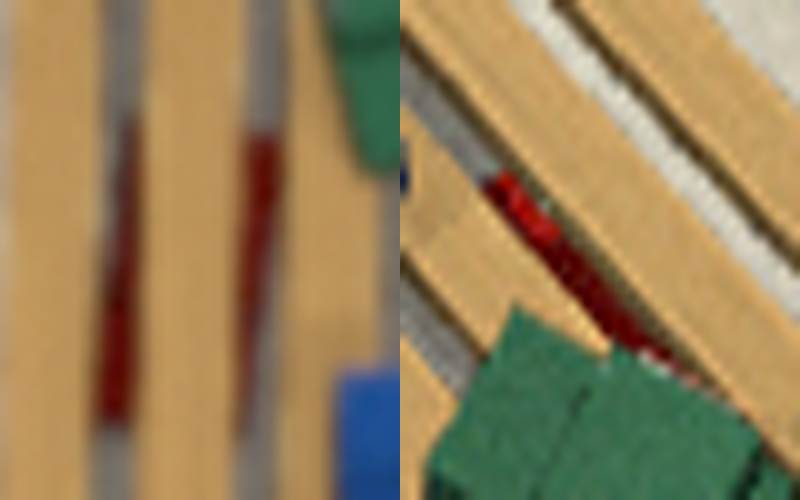

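The panel gives a body lying nearly along rack y, with its +y end tilted about 8.5° towards the back. Its centre is near rack (-0.030, +0.006) and the furthest back corner is at x≈-0.003. The stick's triangulated top is at z≈14–15 mm, which matches the text. Next I work out the move to the grip point.

```bash
cat > go.py <<'E'
import sys
from h import *
# target x y z, world angle of tool y (deg): prints shift in tool axes and turn
x,y,z,a=map(float,sys.argv[1:5]);s=ctrl.get_state()
R=cv2.Rodrigues(s['tool_rot'])[0];a=np.radians(a);Y=np.array([np.cos(a),np.sin(a),0]);Z=np.array([0,0,-1.])
T=np.c_[np.cross(Y,Z),Y,Z]
print('t',round(s['time'],2),'pos',s['position'].round(4),'shift',(R.T@(np.array([x,y,z])-s['position'])).round(4),'turn',np.degrees(cv2.Rodrigues(R.T@T)[0].ravel()).round(2),'F',s['ft_force'].round(1))
E
python3 go.py .512 .253 .2 -14.5
python3 -c "
from fit import *
for p in [(180,200),(170,275)]: print(onz('top0',*p,.1),onz('top0',*p,.0))"
```

```text
t 0.1 pos [0.2366 0.6049 0.2216] shift [-0.3847 -0.2274  0.022 ] turn [-8.000e-02  8.000e-02  8.314e+01] F [-0.  -0.2 -0.7]
[0.50512852 0.40071767 0.1       ] [0.51099373 0.43399017 0.        ]
[0.28339045 0.42484249 0.1       ] [0.27191272 0.46000189 0.        ]
```

```bash
python3 -m handwheel '[{"x":-0.385,"y":-0.227,"z":0.02,"wz":83.1},{"x":-0.385,"y":-0.227,"z":0.02,"wz":83.1},{"x":-0.385,"y":-0.227,"z":0.02,"wz":83.1},{"x":-0.385,"y":-0.227,"z":0.02,"wz":83.1},{"x":-0.385,"y":-0.227,"z":0.02,"wz":83.1},{"x":-0.385,"y":-0.227,"z":0.02,"wz":83.1},{"x":-0.385,"y":-0.227,"z":0.02,"wz":83.1},{"x":-0.385,"y":-0.227,"z":0.02,"wz":83.1},{"x":-0.385,"y":-0.227,"z":0.02,"wz":83.1},{"x":-0.385,"y":-0.227,"z":0.02,"wz":83.1}]' 0.06
python3 go.py .512 .253 .12 -14.5
```

```text
t 0.1 pos [0.2366 0.6049 0.2216] shift [-0.3847 -0.2272  0.102 ] turn [-8.000e-02  8.000e-02  8.314e+01] F [-0.  -0.2 -0.7]invalid input at $[0]: expected keys x, y, z, wx, wy, wz
```

```bash
python3 -m handwheel '[{"x":-0.385,"y":-0.227,"z":0.02,"wx":0,"wy":0,"wz":83.1},{"x":-0.385,"y":-0.227,"z":0.02,"wx":0,"wy":0,"wz":83.1},{"x":-0.385,"y":-0.227,"z":0.02,"wx":0,"wy":0,"wz":83.1},{"x":-0.385,"y":-0.227,"z":0.02,"wx":0,"wy":0,"wz":83.1},{"x":-0.385,"y":-0.227,"z":0.02,"wx":0,"wy":0,"wz":83.1},{"x":-0.385,"y":-0.227,"z":0.02,"wx":0,"wy":0,"wz":83.1},{"x":-0.385,"y":-0.227,"z":0.02,"wx":0,"wy":0,"wz":83.1},{"x":-0.385,"y":-0.227,"z":0.02,"wx":0,"wy":0,"wz":83.1},{"x":-0.385,"y":-0.227,"z":0.02,"wx":0,"wy":0,"wz":83.1},{"x":-0.385,"y":-0.227,"z":0.02,"wx":0,"wy":0,"wz":83.1}]' 0.06
python3 go.py .512 .253 .12 -14.5
```

```text
time: 0.93
position: [0.4944, 0.2759, 0.2037]
tool_rot: [-2.285, -2.156, 0.0]
ft_force: [0.7, 0.3, 0.8]
grip_width: 0.692
grip_force: 0.0
t 0.93 pos [0.4944 0.2759 0.2037] shift [-0.0219  0.0189  0.0837] turn [-1.000e-02 -0.000e+00  1.117e+01] F [0.7 0.3 0.8]
```

```bash
python3 -m handwheel '[{"x":-0.022,"y":0.019,"z":0.04,"wx":0,"wy":0,"wz":11.3},{"x":-0.022,"y":0.019,"z":0.07,"wx":0,"wy":0,"wz":11.3},{"x":-0.022,"y":0.019,"z":0.084,"wx":0,"wy":0,"wz":11.3},{"x":-0.022,"y":0.019,"z":0.084,"wx":0,"wy":0,"wz":11.3},{"x":-0.022,"y":0.019,"z":0.084,"wx":0,"wy":0,"wz":11.3}]' 0.06
python3 - <<'E'
from h import *
snap('wrist','w0');d=np.load('pics/w0.npz');print(d['pos'],d['hand_eye'].round(3),d['K'])
E
python3 go.py .512 .253 .06 -14.5
```

```text
time: 1.35
position: [0.5108, 0.2548, 0.1192]
tool_rot: [-2.48, -1.929, 0.003]
ft_force: [-0.1, 0.8, 1.5]
grip_width: 0.687
grip_force: 0.0
[0.5108484  0.25478673 0.11922905] [[-0.001 -0.957 -0.291  0.079]
 [ 1.    -0.    -0.001 -0.   ]
 [ 0.001 -0.291  0.957 -0.161]
 [ 0.     0.     0.     1.   ]] [[309.70691629   0.         322.04601947]
 [  0.         309.70691629 200.41161065]
 [  0.           0.           1.        ]]
t 1.4 pos [0.5118 0.2556 0.1207] shift [-0.0025  0.0008  0.0607] turn [ 0.03 -0.04  0.29] F [-0.7  0.4  1. ]
```

View pics/w0.png

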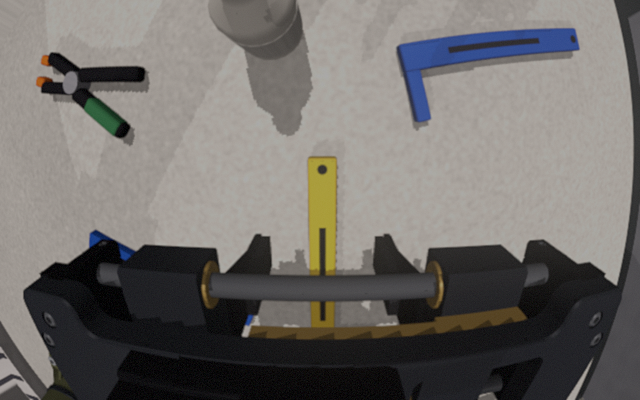

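The wrist view shows the yellow shaft upright and centred between the fingers at u≈322, with its tail end at (322,157) and hole at (322,169). I check the tail and yaw against the fit before descending.

```bash
python3 - <<'E'
from h import *
t=onz('w0',322,157,.014); a=onz('w0',310,160,.014)-onz('w0',310,245,.014);b=onz('w0',336,160,.014)-onz('w0',334,245,.014)
print(t,np.degrees(np.arctan2(*(-a[:2])[::-1])),np.degrees(np.arctan2(*(-b[:2])[::-1])), np.linalg.norm(onz('w0',309,200,.014)-onz('w0',336,200,.014)))
print(t[:2]+.035*np.array([np.cos(-1.824),np.sin(-1.824)]))
E
```

```text
[0.51909293 0.29121981 0.014     ] -104.94789719868956 -104.85412768027783 0.02427879248152223
[0.51032519 0.25733579]
```

Heights and yaw agree (–104.9° against –104.5°), and the current xy is right over the grip point. I descend gently and grip.

```bash
python3 -m handwheel '[{"x":0,"y":0,"z":0.035,"wx":0,"wy":0,"wz":0.3},{"x":0,"y":0,"z":0.07,"wx":0,"wy":0,"wz":0.3},{"x":0,"y":0,"z":0.09,"wx":0,"wy":0,"wz":0.3},{"x":0,"y":0,"z":0.1,"wx":0,"wy":0,"wz":0.3},{"x":0,"y":0,"z":0.108,"wx":0,"wy":0,"wz":0.3},{"x":0,"y":0,"z":0.114,"wx":0,"wy":0,"wz":0.3},{"x":0,"y":0,"z":0.117,"wx":0,"wy":0,"wz":0.3},{"x":0,"y":0,"z":0.117,"wx":0,"wy":0,"wz":0.3}]' 0.06
python3 -m handwheel '[{"x":0,"y":0,"z":0,"wx":0,"wy":0,"wz":0},{"x":0,"y":0,"z":0,"wx":0,"wy":0,"wz":0},{"x":0,"y":0,"z":0,"wx":0,"wy":0,"wz":0},{"x":0,"y":0,"z":0,"wx":0,"wy":0,"wz":0},{"x":0,"y":0,"z":0,"wx":0,"wy":0,"wz":0},{"x":0,"y":0,"z":0,"wx":0,"wy":0,"wz":0},{"x":0,"y":0,"z":0,"wx":0,"wy":0,"wz":0},{"x":0,"y":0,"z":0,"wx":0,"wy":0,"wz":0}]' 0.0 45
python3 -m handwheel '[{"x":0,"y":0,"z":-0.003,"wx":0,"wy":0,"wz":0},{"x":0,"y":0,"z":-0.004,"wx":0,"wy":0,"wz":0},{"x":0,"y":0,"z":-0.005,"wx":0,"wy":0,"wz":0},{"x":0,"y":0,"z":-0.005,"wx":0,"wy":0,"wz":0},{"x":0,"y":0,"z":-0.005,"wx":0,"wy":0,"wz":0}]'
python3 - <<'E'
from h import *
snap('wrist','w1');snap('top','t1');print(ctrl.get_state()['position'])
a=cv2.imread('pics/w1.png')[130:330,200:480];b=cv2.imread('pics/t1.png')[150:250,215:355]
cv2.imwrite('pics/v1.png',np.vstack([cv2.resize(a,(420,300)),cv2.resize(np.clip(b*1.6,0,255).astype('uint8'),(420,300))]))
E
python3 go.py .495 .256 .012 -1.45
```

```text
time: 2.07
position: [0.5122, 0.2554, 0.0037]
tool_rot: [2.485, 1.922, 0.002]
ft_force: [-0.4, 0.4, -0.3]
grip_width: 0.694
grip_force: 0.0
time: 2.73
position: [0.5116, 0.255, 0.0031]
tool_rot: [-2.485, -1.922, -0.0]
ft_force: [0.5, -0.2, 0.3]
grip_width: 0.289
grip_force: 45.0
time: 3.15
position: [0.5116, 0.2549, 0.008]
tool_rot: [-2.485, -1.922, -0.0]
ft_force: [-0.4, -0.6, -1.0]
grip_width: 0.292
grip_force: 45.0
[0.51146848 0.25490912 0.00787542]
t 3.25 pos [0.5115 0.2549 0.0079] shift [-0.0031 -0.0162 -0.0041] turn [ -0.     0.   -13.13] F [-0.1 -0.2 -0.6]
```

View pics/v1.png

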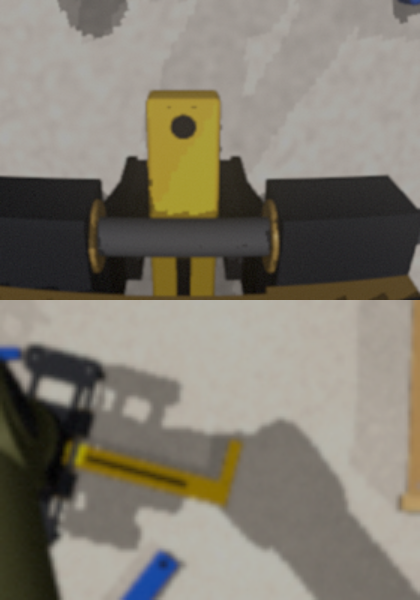

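The stick is gripped (25 mm between pads) and lifted 5 mm. The tail is at v1 (183,95) and the heel shows in the lower half at (240,440)–(225,505). I refine the stick-in-hand offset and the rack position from the top view.

```bash
python3 - <<'E'
from fit import *
np.set_printoptions(precision=4,suppress=True)
s=np.load('pics/w1.npz');g=s['pos'][:2]
print('tail-grip',onz('w1',322,130+97/1.5,.019)[:2]-g, np.linalg.norm(onz('w1',322,130+97/1.5,.019)[:2]-g))
f=lambda u,v:onz('t1',215+u/3,150+(v-300)/3,.019)[:2]
for p in[(242,441),(229,439),(225,505)]:
    d=f(*p)-g;a=np.radians(-104.7);print(p,f(*p),'along',d@[np.cos(a),np.sin(a)],'side',d@[-np.sin(a),np.cos(a)])
R=dict(Fo=(-.09,.148),Bo=(.09,.148),fo=(-.09,-.148),bo=(.09,-.148))
P={k:onz(*C1(p),.058)[:2] for k,p in dict(Fo=(519,59),Bo=(740,66),fo=(508,420),bo=(730,427)).items()}
print(P,sum(P.values())/4)
S={k:onz(*C2(p),.058)[:2] for k,p in dict(bo=(37,302),fo=(218,180),Fo=(485,407),Bo=(298,570)).items()}
print(S,sum(S.values())/4)
E
python3 go.py .4955 .107 .008 -1.44
```

```text
tail-grip [0.0086 0.0355] 0.03648988015054136
(242, 441) [0.5216 0.0614] along 0.18465898837267558 side 0.05876279003548119
(229, 439) [0.5236 0.0751] along 0.17086621216207873 side 0.05724451865325706
(225, 505) [0.4541 0.0786] along 0.18512190480718216 side -0.010912587063450071
{'Fo': array([ 0.7418, -0.1122]), 'Bo': array([ 0.7368, -0.2919]), 'fo': array([ 0.4478, -0.104 ]), 'bo': array([ 0.4433, -0.2824])} [ 0.5924 -0.1976]
{'bo': array([ 0.4512, -0.2794]), 'fo': array([ 0.457 , -0.1063]), 'Fo': array([ 0.7482, -0.1139]), 'Bo': array([ 0.7407, -0.2856])} [ 0.5993 -0.1963]
t 3.25 pos [0.5115 0.2549 0.0079] shift [-1.472e-01  2.180e-02 -1.000e-04] turn [ -0.     0.   -13.14] F [-0.1 -0.2 -0.6]
```

The hold is nominal: heel inner face 171 mm and outer face 185 mm ahead, side +59 mm. Now I align with the rack and stop in front of its mouth.

```bash
python3 -m handwheel '[{"x":0,"y":0.022,"z":0,"wx":0,"wy":0,"wz":-6},{"x":-0.02,"y":0.022,"z":0,"wx":0,"wy":0,"wz":-13.1},{"x":-0.05,"y":0.022,"z":0,"wx":0,"wy":0,"wz":-13.1},{"x":-0.08,"y":0.022,"z":0,"wx":0,"wy":0,"wz":-13.1},{"x":-0.11,"y":0.022,"z":0,"wx":0,"wy":0,"wz":-13.1},{"x":-0.13,"y":0.022,"z":0,"wx":0,"wy":0,"wz":-13.1},{"x":-0.142,"y":0.022,"z":0,"wx":0,"wy":0,"wz":-13.1},{"x":-0.147,"y":0.022,"z":0,"wx":0,"wy":0,"wz":-13.1},{"x":-0.147,"y":0.022,"z":0,"wx":0,"wy":0,"wz":-13.1}]'
python3 - <<'E'
from h import *
snap('top','t2')
b=cv2.imread('pics/t2.png')[110:240,270:430]
cv2.imwrite('pics/v2.png',cv2.resize(np.clip(b*1.6,0,255).astype('uint8'),(640,520),interpolation=cv2.INTER_CUBIC))
E
python3 go.py .4918 -.046 .008 -1.44
```

```text
time: 4.0
position: [0.496, 0.1066, 0.0081]
tool_rot: [2.251, 2.191, 0.001]
ft_force: [-0.1, 0.3, -0.7]
grip_width: 0.292
grip_force: 45.0
t 4.05 pos [0.4963 0.108  0.0082] shift [-0.154  -0.0005  0.    ] turn [ 0.04 -0.05 -0.03] F [ 0.6  0.6 -1.1]
```

View pics/v2.png

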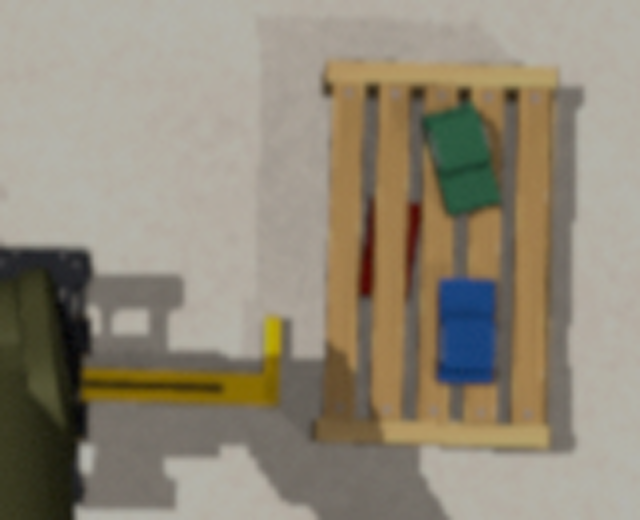

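The stick lies at v2 (80–280, 370–405) with its heel tip at (273,316). The cheek's inner edge is at about y=422 and the red body's near end at (368,297), so there is clearance of about 13 mm on both sides. I insert in two stages.

```bash
python3 -m handwheel '[{"x":-0.015,"y":0,"z":0,"wx":0,"wy":0,"wz":0},{"x":-0.03,"y":0,"z":0,"wx":0,"wy":0,"wz":0},{"x":-0.045,"y":0,"z":0,"wx":0,"wy":0,"wz":0},{"x":-0.06,"y":0,"z":0,"wx":0,"wy":0,"wz":0},{"x":-0.075,"y":0,"z":0,"wx":0,"wy":0,"wz":0},{"x":-0.08,"y":0,"z":0,"wx":0,"wy":0,"wz":0},{"x":-0.08,"y":0,"z":0,"wx":0,"wy":0,"wz":0}]'
python3 go.py .4918 -.046 .008 -1.44
python3 -m handwheel '[{"x":-0.015,"y":0,"z":0,"wx":0,"wy":0,"wz":0},{"x":-0.03,"y":0,"z":0,"wx":0,"wy":0,"wz":0},{"x":-0.045,"y":0,"z":0,"wx":0,"wy":0,"wz":0},{"x":-0.06,"y":0,"z":0,"wx":0,"wy":0,"wz":0},{"x":-0.07,"y":0,"z":0,"wx":0,"wy":0,"wz":0},{"x":-0.075,"y":0,"z":0,"wx":0,"wy":0,"wz":0},{"x":-0.075,"y":0,"z":0,"wx":0,"wy":0,"wz":0},{"x":-0.075,"y":0,"z":0,"wx":0,"wy":0,"wz":0}]'
python3 - <<'E'
from h import *
snap('top','t3')
b=cv2.imread('pics/t3.png')[110:240,270:430]
cv2.imwrite('pics/v3.png',cv2.resize(np.clip(b*1.6,0,255).astype('uint8'),(640,520),interpolation=cv2.INTER_CUBIC))
E
python3 go.py .5418 -.046 .006 -1.44
```

```text
time: 4.63
position: [0.4944, 0.0273, 0.008]
tool_rot: [2.25, 2.192, 0.001]
ft_force: [0.2, -0.2, -0.5]
grip_width: 0.291
grip_force: 45.0
t 4.63 pos [0.4944 0.0273 0.008 ] shift [-0.0733 -0.0006  0.    ] turn [ 0.03  0.   -0.06] F [ 0.2 -0.2 -0.5]
time: 5.3
position: [0.4921, -0.0467, 0.0079]
tool_rot: [-2.249, -2.193, -0.001]
ft_force: [0.5, -0.8, -1.5]
grip_width: 0.292
grip_force: 45.0
t 5.35 pos [ 0.4921 -0.0465  0.0079] shift [0.0017 0.0497 0.0019] turn [ 0.   -0.04  0.04] F [ 1.6  0.9 -1.7]
```

View pics/v3.png

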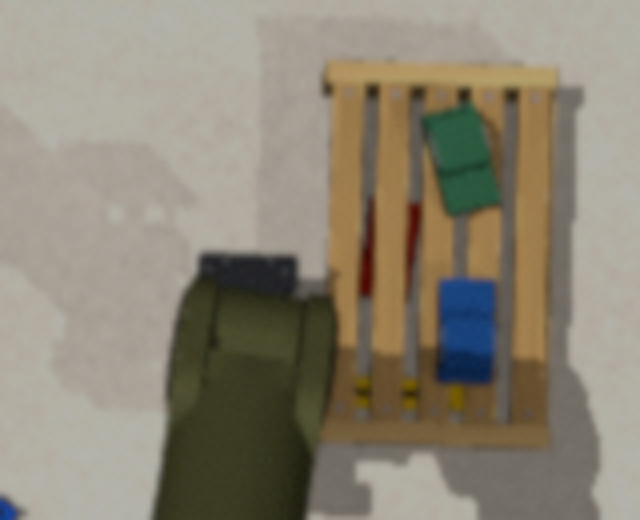

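The stick is inside with no contact force, and yellow is visible in the gaps at v3 (362,395), (409,395) and (456,400). I move sideways behind the body, lowering slightly and watching the force.

```bash
python3 -m handwheel '[{"x":0,"y":0.008,"z":0.003,"wx":0,"wy":0,"wz":0},{"x":0,"y":0.016,"z":0.003,"wx":0,"wy":0,"wz":0},{"x":0,"y":0.024,"z":0.003,"wx":0,"wy":0,"wz":0},{"x":0,"y":0.032,"z":0.003,"wx":0,"wy":0,"wz":0},{"x":0,"y":0.038,"z":0.003,"wx":0,"wy":0,"wz":0},{"x":0,"y":0.042,"z":0.003,"wx":0,"wy":0,"wz":0},{"x":0,"y":0.042,"z":0.003,"wx":0,"wy":0,"wz":0}]'
python3 -m handwheel '[{"x":0,"y":0.002,"z":0,"wx":0,"wy":0,"wz":0},{"x":0,"y":0.004,"z":0,"wx":0,"wy":0,"wz":0},{"x":0,"y":0.006,"z":0,"wx":0,"wy":0,"wz":0},{"x":0,"y":0.008,"z":0,"wx":0,"wy":0,"wz":0},{"x":0,"y":0.009,"z":0,"wx":0,"wy":0,"wz":0},{"x":0,"y":0.009,"z":0,"wx":0,"wy":0,"wz":0}]'
python3 -m handwheel '[{"x":0.005,"y":0,"z":0,"wx":0,"wy":0,"wz":0},{"x":0.01,"y":0,"z":0,"wx":0,"wy":0,"wz":0},{"x":0.015,"y":0,"z":0,"wx":0,"wy":0,"wz":0},{"x":0.02,"y":0,"z":0,"wx":0,"wy":0,"wz":0},{"x":0.025,"y":0,"z":0,"wx":0,"wy":0,"wz":0},{"x":0.03,"y":0,"z":0,"wx":0,"wy":0,"wz":0},{"x":0.03,"y":0,"z":0,"wx":0,"wy":0,"wz":0}]'
python3 - <<'E'
from h import *
snap('top','t4');snap('scene','s4')
b=cv2.imread('pics/t4.png')[110:240,270:430];a=cv2.imread('pics/s4.png')[165:335,220:400]
cv2.imwrite('pics/v4.png',np.hstack([cv2.resize(np.clip(b*1.6,0,255).astype('uint8'),(492,400),interpolation=cv2.INTER_CUBIC),cv2.resize(a,(308,400))[:, :308]]))
E
python3 go.py .5418 -.046 .006 -1.44
```

```text
time: 5.93
position: [0.535, -0.049, 0.005]
tool_rot: [2.249, 2.192, 0.0]
ft_force: [-0.6, -0.0, 0.7]
grip_width: 0.29
grip_force: 45.0
time: 6.43
position: [0.5431, -0.0491, 0.005]
tool_rot: [2.25, 2.192, 0.0]
ft_force: [-0.1, 0.2, -0.8]
grip_width: 0.293
grip_force: 45.0
time: 7.02
position: [0.5437, -0.0173, 0.0049]
tool_rot: [-2.247, -2.194, -0.001]
ft_force: [-0.1, 0.1, -0.2]
grip_width: 0.29
grip_force: 45.0
t 7.12 pos [ 0.5436 -0.0188  0.005 ] shift [-0.0272 -0.0012 -0.001 ] turn [0.01 0.   0.01] F [ 0.7 -0.6  0.2]
```

View pics/v4.png

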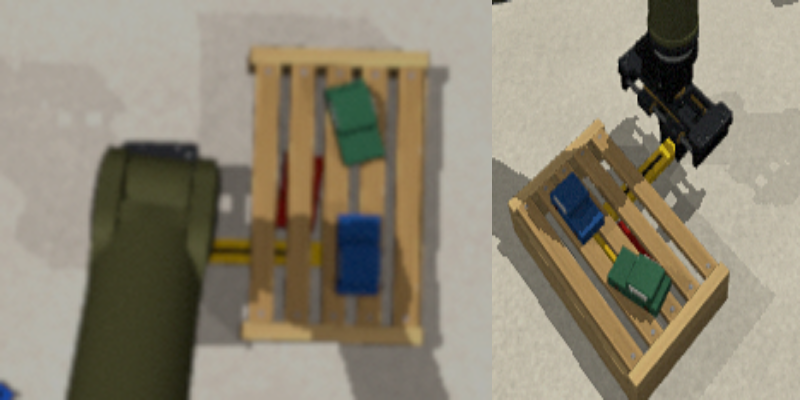

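The body is not moved yet. The shaft is at v4 y≈240–262, the body's near end at (285,225), and the heel is behind slat 3. About 12 mm of side gap remains, so I back off, shift 9 mm more so the heel is nearer the body's middle, then draw. No pictures are left to view, so I track the red pixels in code from here.

```bash
cat > red.py <<'E'
from h import *
import sys
n=sys.argv[1]
for cam in('top','scene'):
    d=snap(cam,n+cam[0]);h=cv2.cvtColor(d['image'],cv2.COLOR_RGB2HSV).astype(int)
    m=(((h[...,0]<6)|(h[...,0]>174))&(h[...,1]>170)&(h[...,2]>40)).astype('uint8')
    roi=np.zeros_like(m)
    if cam=='top':roi[120:225,225:420]=1
    else:roi[150:320,230:400]=1
    v,u=np.nonzero(m*roi)
    if len(u)<4: print(cam,'no red',len(u));continue
    P=np.array([onz(n+cam[0],a,b,.02)[:2] for a,b in zip(u,v)]);c,s=np.cos(-1.596),np.sin(-1.596)
    Q=(P-[.595,-.197])@np.array([[c,-s],[s,c]])
    r=cv2.minAreaRect((Q*1000).astype('float32'))
    print(cam,len(u),'rack x',Q[:,0].min().round(3),Q[:,0].max().round(3),'y',Q[:,1].min().round(3),Q[:,1].max().round(3),'rect',np.round(r[0]),np.round(r[1]),round(r[2]))
E
python3 red.py r0
python3 -m handwheel '[{"x":-0.008,"y":0,"z":0,"wx":0,"wy":0,"wz":0},{"x":-0.01,"y":0,"z":0,"wx":0,"wy":0,"wz":0},{"x":-0.01,"y":0.003,"z":0,"wx":0,"wy":0,"wz":0},{"x":-0.01,"y":0.006,"z":0,"wx":0,"wy":0,"wz":0},{"x":-0.01,"y":0.009,"z":0,"wx":0,"wy":0,"wz":0},{"x":-0.01,"y":0.009,"z":0,"wx":0,"wy":0,"wz":0}]'
python3 -m handwheel '[{"x":0.005,"y":0,"z":0,"wx":0,"wy":0,"wz":0},{"x":0.01,"y":0,"z":0,"wx":0,"wy":0,"wz":0},{"x":0.016,"y":0,"z":0,"wx":0,"wy":0,"wz":0},{"x":0.022,"y":0,"z":0,"wx":0,"wy":0,"wz":0},{"x":0.028,"y":0,"z":0,"wx":0,"wy":0,"wz":0},{"x":0.034,"y":0,"z":0,"wx":0,"wy":0,"wz":0},{"x":0.04,"y":0,"z":0,"wx":0,"wy":0,"wz":0},{"x":0.04,"y":0,"z":0,"wx":0,"wy":0,"wz":0}]'
python3 red.py r1
```

```text
top 36 rack x -0.055 -0.012 y -0.029 0.039 rect [-38.   8.] [76. 27.] 54
scene 53 rack x -0.036 -0.028 y -0.027 0.035 rect [-32.   4.] [62.  7.] 90
time: 7.72
position: [0.5531, -0.0294, 0.005]
tool_rot: [2.25, 2.192, 0.0]
ft_force: [0.5, -0.6, -0.2]
grip_width: 0.293
grip_force: 45.0
time: 8.38
position: [0.5534, 0.0127, 0.0049]
tool_rot: [-2.247, -2.195, -0.001]
ft_force: [-1.1, -0.1, -0.6]
grip_width: 0.295
grip_force: 45.0
top 43 rack x -0.055 -0.048 y -0.029 0.041 rect [-52.   6.] [ 6. 70.] 1
scene 68 rack x -0.072 -0.033 y -0.028 0.053 rect [-53.  13.] [82. 39.] 90
```

```bash
python3 -m handwheel '[{"x":0.006,"y":0,"z":0,"wx":0,"wy":0,"wz":0},{"x":0.013,"y":0,"z":0,"wx":0,"wy":0,"wz":0},{"x":0.02,"y":0,"z":0,"wx":0,"wy":0,"wz":0},{"x":0.027,"y":0,"z":0,"wx":0,"wy":0,"wz":0},{"x":0.034,"y":0,"z":0,"wx":0,"wy":0,"wz":0},{"x":0.041,"y":0,"z":0,"wx":0,"wy":0,"wz":0},{"x":0.046,"y":0,"z":0,"wx":0,"wy":0,"wz":0},{"x":0.05,"y":0,"z":0,"wx":0,"wy":0,"wz":0},{"x":0.05,"y":0,"z":0,"wx":0,"wy":0,"wz":0}]'
python3 red.py r2
```

```text
time: 9.23
position: [0.5546, 0.0621, 0.0049]
tool_rot: [-2.248, -2.194, -0.001]
ft_force: [0.4, 0.2, -1.3]
grip_width: 0.29
grip_force: 45.0
top 257 rack x -0.128 -0.091 y -0.031 0.042 rect [-110.    6.] [72. 36.] 88
scene 235 rack x -0.133 -0.104 y -0.029 0.052 rect [-118.   11.] [81. 29.] 90
```

The body is coming out straight and following the heel. I draw it another 120 mm.

```bash
python3 -m handwheel '[{"x":0.006,"y":0,"z":0,"wx":0,"wy":0,"wz":0},{"x":0.013,"y":0,"z":0,"wx":0,"wy":0,"wz":0},{"x":0.02,"y":0,"z":0,"wx":0,"wy":0,"wz":0},{"x":0.027,"y":0,"z":0,"wx":0,"wy":0,"wz":0},{"x":0.034,"y":0,"z":0,"wx":0,"wy":0,"wz":0},{"x":0.041,"y":0,"z":0,"wx":0,"wy":0,"wz":0},{"x":0.048,"y":0,"z":0,"wx":0,"wy":0,"wz":0},{"x":0.055,"y":0,"z":0,"wx":0,"wy":0,"wz":0},{"x":0.06,"y":0,"z":0,"wx":0,"wy":0,"wz":0},{"x":0.06,"y":0,"z":0,"wx":0,"wy":0,"wz":0}]'
python3 red.py r3
python3 -m handwheel '[{"x":0.006,"y":0,"z":0,"wx":0,"wy":0,"wz":0},{"x":0.013,"y":0,"z":0,"wx":0,"wy":0,"wz":0},{"x":0.02,"y":0,"z":0,"wx":0,"wy":0,"wz":0},{"x":0.027,"y":0,"z":0,"wx":0,"wy":0,"wz":0},{"x":0.034,"y":0,"z":0,"wx":0,"wy":0,"wz":0},{"x":0.041,"y":0,"z":0,"wx":0,"wy":0,"wz":0},{"x":0.048,"y":0,"z":0,"wx":0,"wy":0,"wz":0},{"x":0.054,"y":0,"z":0,"wx":0,"wy":0,"wz":0},{"x":0.058,"y":0,"z":0,"wx":0,"wy":0,"wz":0},{"x":0.06,"y":0,"z":0,"wx":0,"wy":0,"wz":0}]'
python3 red.py r4
```

```text
time: 10.17
position: [0.5561, 0.1226, 0.0049]
tool_rot: [-2.247, -2.194, -0.001]
ft_force: [0.2, -0.7, 0.2]
grip_width: 0.291
grip_force: 45.0
top 260 rack x -0.188 -0.153 y -0.03 0.041 rect [-171.    5.] [35. 70.] 2
scene 367 rack x -0.193 -0.142 y -0.03 0.053 rect [-168.   12.] [83. 52.] 89
time: 11.1
position: [0.5577, 0.1815, 0.0049]
tool_rot: [-2.249, -2.194, -0.0]
ft_force: [-0.6, -0.8, -1.0]
grip_width: 0.291
grip_force: 45.0
top 255 rack x -0.246 -0.211 y -0.029 0.042 rect [-228.    7.] [35. 70.] 2
scene 337 rack x -0.254 -0.199 y -0.03 0.053 rect [-227.   11.] [83. 54.] 89
```

The body is out, centred at rack (-0.228, 0.006). I lower the stick to the bench, release gently and go up.

```bash
python3 -m handwheel '[{"x":-0.003,"y":0,"z":0.001,"wx":0,"wy":0,"wz":0},{"x":-0.003,"y":0,"z":0.0015,"wx":0,"wy":0,"wz":0},{"x":-0.003,"y":0,"z":0.002,"wx":0,"wy":0,"wz":0},{"x":-0.003,"y":0,"z":0.002,"wx":0,"wy":0,"wz":0}]'
python3 -m handwheel '[{"x":0,"y":0,"z":0,"wx":0,"wy":0,"wz":0},{"x":0,"y":0,"z":0,"wx":0,"wy":0,"wz":0},{"x":0,"y":0,"z":0,"wx":0,"wy":0,"wz":0},{"x":0,"y":0,"z":0,"wx":0,"wy":0,"wz":0},{"x":0,"y":0,"z":0,"wx":0,"wy":0,"wz":0},{"x":0,"y":0,"z":0,"wx":0,"wy":0,"wz":0}]' 0.06
python3 -m handwheel '[{"x":0,"y":0,"z":-0.01,"wx":0,"wy":0,"wz":0},{"x":0,"y":0,"z":-0.03,"wx":0,"wy":0,"wz":0},{"x":0,"y":0,"z":-0.06,"wx":0,"wy":0,"wz":0},{"x":0,"y":0,"z":-0.09,"wx":0,"wy":0,"wz":0},{"x":0,"y":0,"z":-0.12,"wx":0,"wy":0,"wz":0},{"x":0,"y":0,"z":-0.15,"wx":0,"wy":0,"wz":0},{"x":0,"y":0,"z":-0.15,"wx":0,"wy":0,"wz":0},{"x":0,"y":0,"z":-0.15,"wx":0,"wy":0,"wz":0}]'
python3 red.py r5
python3 - <<'E'
from h import *
np.set_printoptions(precision=3,suppress=True)
# yellow stick visible parts, in rack frame, from both views
for n,roi in(('r5t',(120,235,215,420)),('r5s',(130,330,230,420))):
    im=cv2.imread('pics/'+n+'.png');h=cv2.cvtColor(im,cv2.COLOR_BGR2HSV).astype(int)
    m=(abs(h[...,0]-27)<5)&(h[...,1]>190)&(h[...,2]>60);z=np.zeros_like(m);z[roi[0]:roi[1],roi[2]:roi[3]]=1
    v,u=np.nonzero(m&z);P=np.array([onz(n,a,b,.014)[:2] for a,b in zip(u,v)]);c,s=np.cos(-1.596),np.sin(-1.596)
    Q=(P-[.595,-.197])@np.array([[c,-s],[s,c]]);print(n,len(u),Q.min(0),Q.max(0))
# rack, drying bodies: pixel change since start
for a,b,r in(('top0','r5t',(120,225,345,415)),('scene0','r5s',(215,335,228,360))):
    A,B=[cv2.imread(f'pics/{k}.png')[r[0]:r[1],r[2]:r[3]].astype('float32').mean(2) for k in(a,b)]
    print(cv2.phaseCorrelate(A,B),(abs(A-B)>25).sum())
E
```

```text
time: 11.53
position: [0.5578, 0.1768, 0.0031]
tool_rot: [2.251, 2.191, -0.0]
ft_force: [-0.0, -1.0, 1.4]
grip_width: 0.293
grip_force: 45.0
time: 12.03
position: [0.5577, 0.1777, 0.003]
tool_rot: [-2.25, -2.193, -0.0]
ft_force: [-1.3, 0.2, 0.5]
grip_width: 0.641
grip_force: 0.0
time: 12.7
position: [0.5592, 0.178, 0.156]
tool_rot: [2.249, 2.191, 0.008]
ft_force: [-1.0, -0.5, -0.6]
grip_width: 0.692
grip_force: 0.0
top 268 rack x -0.248 -0.21 y -0.029 0.042 rect [-230.    7.] [38. 70.] 2
scene 363 rack x -0.254 -0.199 y -0.03 0.053 rect [-226.   11.] [83. 54.] 90
r5t 401 [-0.375 -0.058] [-0.191  0.008]
r5s 504 [-0.406 -0.058] [-0.183  0.015]
((-0.03456058150013064, -0.1228944074613949), 0.6068449481524558) 490
((0.5317063916665603, 0.05071156702537394), 0.6624373709125283) 2738
```

The body is out and flat, the stick is released on the bench in front of the rack, and the rack has not shifted (image shift about 0.1–0.5 px). I settle briefly and hand in.

```bash
python3 -m handwheel '[{"x":0,"y":0,"z":0,"wx":0,"wy":0,"wz":0},{"x":0,"y":0,"z":0,"wx":0,"wy":0,"wz":0},{"x":0,"y":0,"z":0,"wx":0,"wy":0,"wz":0},{"x":0,"y":0,"z":0,"wx":0,"wy":0,"wz":0}]'
python3 -c "
from bench import ctrl
print(ctrl.close_job())"
```

```text
time: 13.13
position: [0.5573, 0.1774, 0.1521]
tool_rot: [-2.25, -2.192, 0.002]
ft_force: [-0.8, -0.2, -0.3]
grip_width: 0.693
grip_force: 0.0
the job is handed in; nothing more can be done
None
```

I handed the job in at about 13 s, with no verdict returned: the red body lies on the open bench about 140 mm in front of the rack's front edge, the stick is released about 100 mm clear of it, and camera checks showed no sign of the rack moving.

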